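# Bring the blank bauble to the painting stand

### The job

The blank white bauble is boxed in on its plywood rack by a jar, a bottle and a square tin. First clear all three aside and stand them upright on the cardboard sheet; then, while they wait there, fetch the bauble and seat it in the wooden ring on the glass block; finally put the jar, the bottle and the tin back on the rack, upright, each on the very spot it came from. Do not tip any of them over, and leave the red pot and the brush mug where they are.

Things in the scene. Friction and masses are not known exactly. Their poses are not given: they have to be found in the camera images.
- jar: Round white jar with a wide aluminium lid, 130 mm tall, body 52 mm in diameter, lid 54 mm in diameter over its top 32 mm, 0.28 kg. Origin: centre of its underside; z up. At the start it stands on one of the rack's three cork spots.
- bottle: Round grey bottle with a slim white cylindrical cap, 145 mm tall; body 50 mm in diameter up to 80 mm height, tapering to the neck; cap 28 mm in diameter from 106 to 145 mm height, firmly on. 0.24 kg. Origin: centre of its underside; z up. At the start it stands on one of the rack's three cork spots.
- tin: Square steel tin with a paper label, 48 x 48 mm, 120 mm tall, plus a small round stopper (24 mm in diameter, 8 mm high) on top, 0.3 kg. Origin: centre of its underside; x and y normal to its flat sides, z up. At the start it stands on one of the rack's three cork spots.
- bauble: Blank white rigid ball, 60 mm in diameter, with a small brass cap and loop on top (reaching 43 mm above the ball's centre), 40 g. Origin: the centre of the ball. At the start it sits in the wooden ring of the rack.
- rack: Fixed plywood board, x -100 to 50, y -100 to 100 mm, 8 thick, 30 high lip at +x. Origin: under its wooden ring (outer diameter 48, inner 36, top at 30), where the ball sits, centre at 54. Three flush 62 mm cork discs at (-64, 0), (0, 64), (0, -64) are the spots of jar, bottle and tin; who stands where varies. Two tiny pots, 25 high, near (-83, +-80). Heights above the table.
- sheet: Fixed brown cardboard sheet, 280 mm along its x, 130 mm along its y, 2 mm thick: the side area, on the left or right of the rack. Origin: centre of its underside, on the table; z up.
- stand: Fixed clear glass block 90 x 90 x 30 mm with a wooden ring on top (outer diameter 48 mm, inner 36 mm, ring top 45 mm above the table): the painting stand, on the other side of the rack. Origin: centre of the block's underside, on the table. The seated ball's centre lies 69 mm straight above this origin.
- red_pot: Open red plastic paint pot, 66 mm in diameter, 70 mm tall, beyond the rack; not to be moved. Origin: centre of its underside.
- brush_mug: White ceramic mug, 74 mm in diameter, 90 mm tall, with brushes standing in it up to 165 mm, beyond the rack; not to be moved. Origin: centre of its underside.

How it is judged:
By the outcome, as a careful person would: the job done as asked, in the order asked, and still so for the second after the job is handed in, with the robot touching nothing.
It also fails if it takes over 152 s, if anything falls off the work surface, if the arm or the gripper's body presses on something with over 40 N, if the wrist force passes 120 N, or if a joint passes its speed limit or range.

### The arm

A 7-joint arm with a two-finger parallel gripper is mounted at the origin on the work surface. World frame = base frame: x ahead of the robot, y to its left, z up, the work surface at z = 0. Lengths are in m, angles in rad, forces in N, time in s.
With the tool pointing down it reaches from about 0.35 to 0.9 m from the base axis. Payload 7.2 kg.
Tool frame: the origin (TCP) lies at the centre of the arm's flange, where the gripper is bolted on; the fingertips stand 182 mm ahead of it and the grasp point (between the pads) lies arm.grip_depth ahead of it (arm.grip_depth is the distance from the TCP to the grasp point, in m); z points along the fingers, y is the line along which they close (so a half turn about z gives the same grasp; the last joint's range is limited). The gripper opens to 88 mm and grips with 3 to 60 N. Pads are 20 mm wide; open, the fingers measure 115 mm over their backs; the gripper's body (75 mm by 178 mm) begins 61 mm behind the grasp point.
Start: joints at [-1.274, 0.411, -0.013, 1.596, 0.006, 1.134, -0.082], TCP at [0.223, 0.584, 0.405] pointing down, gripper open.
Joint ranges: [-2.95, 2.95], [-0.29, 1.99], [-1.47, 1.44], [0.14, 2.54], [-1.03, 4.17], [0.13, 1.85], [-2.86, 2.86]. Speed limits (rad/s): [2.39, 2.39, 3.01, 3.01, 3.14, 3.14, 3.14].

### API

Orientations are given as a unit quaternion [w, x, y, z].
In Python, from rig import arm gives the robot as it stands. The module is installed in compiled form; this text tells all that it offers.
- The arm moves only by the tool apply_moves, never from a script. Its argument "plan" is one flat list of numbers, 7 for each row, row after row: the shift along the world's x, y, z in m, then the turn, a rotation vector about the world's x, y, z in rad, then the opening, from 0 (shut) to 1 (fully open). In form: [tx, ty, tz, rx, ry, rz, hand, tx, ty, tz, rx, ry, rz, hand, ...]. A call has exactly 10 rows; each row shifts and turns the commanded pose from where the row before left it; what a row does not reach is not made up. A row lasts 1/8 s, in which the tool goes at most 62.5 mm and 10.7 degrees, less where a joint would pass 70% of its speed; a pose out of reach is approached as far as the arm can. A call is refused whole if a number of a shift passes 0.0625 or a number of a turn 0.188, either way. A call with a gripper value outside its range is refused whole. The fingers move at their own pace and stop on an object; "force" is the grip in N (left out, the last holds). Time passes only in rows, so rows that do not move let the fingers close, or fill a call up. It gives the time, the measured TCP pose, the force, the opening and the grip force at its end, in the units of the state.
- arm.get_obs(): the state, without advancing time (a new reading comes with each control period).
- arm.camera(name): name is "scene" or "top"; returns a dict with "color" (480x640x3 uint8, blue, green, red), "intrinsics" (3x3 intrinsics, pixels), "R" (3x3) and "t" (3): a world point X has camera coordinates R X + t. Camera axes: x right, y down, z forward; pixel columns grow to the right and rows downward; lengths in m; the calibration is good to about 2 mm. A picture is of the moment at which its call begins. There is no depth.
- arm.job_done(): hands the job in; it is judged then, once.
The state is a dict: "time": time; "joint_positions": joint angles; "dq": joint speeds; "tau": joint torques, N m; "ee_pos": TCP position; "orientation": TCP orientation; "force": force on the tool from outside, world axes, zero at the start; "torque": the same for the moment, N m; "finger_gap": finger opening in m; "finger_force": force on a finger pad.
Only numpy, scipy, OpenCV 4.12 (cv2) and the standard library are available. Lean on these libraries where they do the work, as an engineer would, in place of code of your own. Each camera call takes 0.05 s, during which the arm holds its last target. There are 200 camera calls.

## Working session

There is one attempt and no reset: what is moved stays moved. The work goes in short steps, Python scripts to look and compute and a tool call to move; the robot and the scene stay as the last step left them, time stands still between calls to the robot, and variables do not carry over. Pictures are saved under pics/ and viewed, at most 14 in all, crops included, and the job is handed in when it is done.

Besides the shell and the picture viewer there is one more tool, called after "Request:" as a command line: name --argument value ..., lists and objects as JSON in quotes. apply_moves: Moves the arm, as the interface text tells. Its arguments: {"type":"object","properties":{"plan":{"type":"array","items":{"type":"number"}},"force":{"type":"number"}},"required":["plan"]}

```bash
mkdir -p pics; ls; python3 - <<'E'
from rig import arm
import cv2
o=arm.get_obs(); print(o); print(arm.grip_depth)
for n in("scene","top"):
    c=arm.camera(n); cv2.imwrite(f"pics/{n}0.png",c["color"]); print(n,c["intrinsics"],c["R"],c["t"])
E
```

```text
pics
{'time': 0.0, 'joint_positions': array([-1.27422094,  0.41189523, -0.01272009,  1.59701846,  0.00564209,
        1.13430404, -0.08216945]), 'dq': array([ 5.77456845e-04,  7.20672348e-05,  9.33323809e-04,  2.70062120e-04,
        1.78926992e-04, -8.05075858e-05, -2.34597952e-04]), 'tau': array([ 1.57619356e-04, -5.87957275e+01,  6.41814061e-01, -2.91070569e+01,
       -5.38567384e-02,  1.83306914e-02,  1.49116486e-04]), 'ee_pos': array([0.22291011, 0.58367454, 0.40382221]), 'orientation': array([-7.10368677e-05,  1.81338647e-01,  9.83420390e-01, -7.91522454e-04]), 'force': array([0.51248671, 0.02212321, 0.90357183]), 'torque': array([ 0.03157066,  0.01741522, -0.01400626]), 'finger_force': 0.0, 'finger_gap': 0.08790536370241973}
0.1633
scene [[536.09254899   0.         324.8514657 ]
 [  0.         536.09254899 233.19019536]
 [  0.           0.           1.        ]] [[-0.49331764  0.86984793  0.0015101 ]
 [ 0.74842083  0.42533601 -0.50887674]
 [-0.44328769 -0.24990768 -0.86083807]] [ 0.30313456 -0.46529964  1.46403527]
top [[570.38060451   0.         319.84897715]
 [  0.         570.38060451 249.65942836]
 [  0.           0.           1.        ]] [[-0.01093738 -0.99952372  0.02885663]
 [-0.99822297  0.00922351 -0.0588713 ]
 [ 0.0585771  -0.02944925 -0.99784842]] [-0.0072269   0.6270697   1.03194481]
```

View pics/scene0.png

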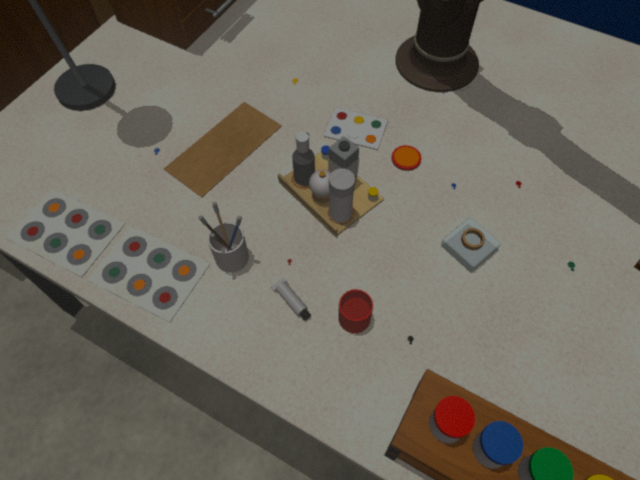

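View pics/top0.png

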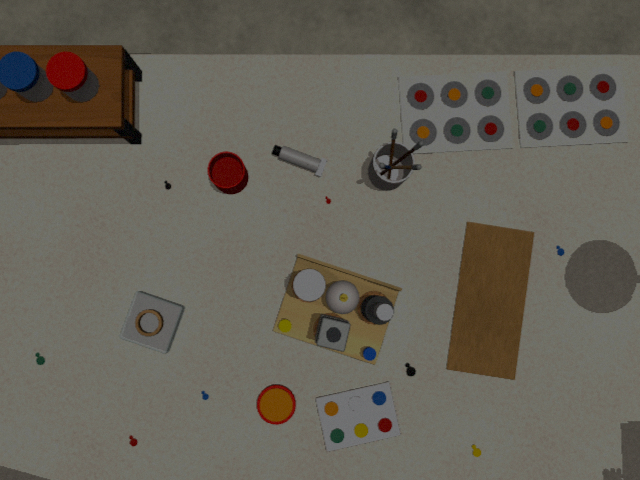

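The arm is clear of both views. The rack is at top (275–400, 255–365): jar lid at (309,285), bauble at (342,297), bottle cap at (384,312), tin at (334,335), lip on the far side. The sheet is at (490,300), the stand ring at (149,322), the red pot at (228,172) and the mug at (391,167). In the scene view the jar is at (342,180), bottle cap at (303,140), tin at (344,148), bauble at (322,185) and stand ring at (473,238).

```bash
python3 - <<'E'
import cv2,numpy as np
def g(i): return cv2.LUT(i,(255*(np.arange(256)/255.)**0.6).astype(np.uint8))
t=cv2.imread("pics/top0.png"); s=cv2.imread("pics/scene0.png")
cv2.imwrite("pics/t1.png",cv2.resize(g(t[245:370,265:410]),None,fx=5,fy=4.8 if 0 else 5,interpolation=cv2.INTER_CUBIC)[:600])
cv2.imwrite("pics/s1.png",cv2.resize(g(s[125:240,270:390]),None,fx=5,fy=5,interpolation=cv2.INTER_CUBIC))
E
```

```text
(no output)
```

View pics/t1.png

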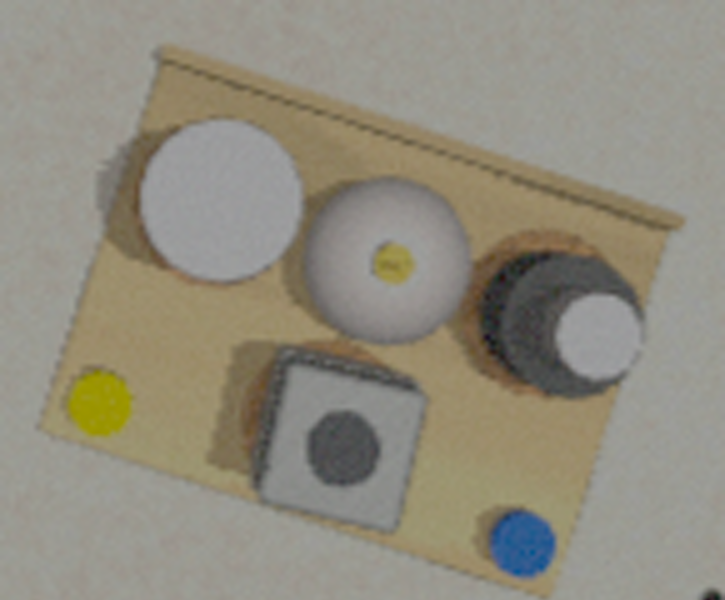

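View pics/s1.png

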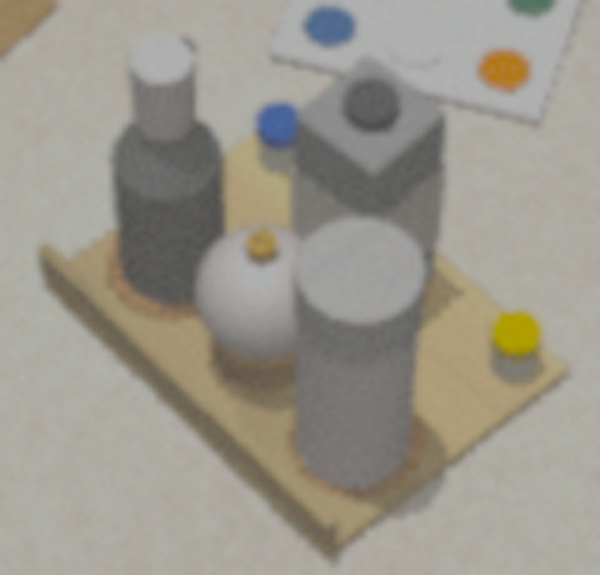

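The 5x crops show, in top pixels: jar lid centre (309.0,284.9), bottle cap (384.7,312.1), tin stopper (333.7,334.5) with the tin yawed like the rack, and brass cap (343.5,297.5). In scene pixels: lid (341.9,178.9), cap (302.3,136.7), stopper (344.1,144.9) and brass (322.1,173.5). Next I refine these with masks and triangulate.

```bash
cat > h.py <<'E'
import cv2,numpy as np,pickle
from rig import arm
def snap(tag):
    d={n:arm.camera(n) for n in("scene","top")}
    for n in d: cv2.imwrite(f"pics/{n}{tag}.png",d[n]["color"])
    return d
def ray(c,p):
    C=-c["R"].T@c["t"]; v=c["R"].T@np.linalg.inv(c["intrinsics"])@np.array([p[0],p[1],1.]); return C,v/np.linalg.norm(v)
def plane(c,p,z):
    C,v=ray(c,p); return C+v*(z-C[2])/v[2]
def proj(c,X):
    q=c["intrinsics"]@(c["R"]@np.asarray(X)+c["t"]); return q[:2]/q[2]
def tri(cs,ps):
    A=np.zeros((3,3));b=np.zeros(3);r=[ray(c,p) for c,p in zip(cs,ps)]
    for C,v in r: M=np.eye(3)-np.outer(v,v);A+=M;b+=M@C
    X=np.linalg.solve(A,b); return X,max(np.linalg.norm((np.eye(3)-np.outer(v,v))@(X-C)) for C,v in r)
def flood(img,seed,tol,up=4):
    "ellipse (centre, axes) of the even patch round the seed"
    x,y=int(seed[0])-40,int(seed[1])-40
    p=cv2.GaussianBlur(cv2.resize(img[y:y+80,x:x+80],None,fx=up,fy=up,interpolation=cv2.INTER_CUBIC),(0,0),3)
    m=np.zeros((p.shape[0]+2,)*2,np.uint8); s=(int((seed[0]-x)*up),int((seed[1]-y)*up))
    cv2.floodFill(p,m,s,0,(tol,)*3,(tol,)*3,8|cv2.FLOODFILL_FIXED_RANGE|cv2.FLOODFILL_MASK_ONLY|(255<<8))
    k=max(cv2.findContours(m[1:-1,1:-1],0,1)[0],key=cv2.contourArea); e=cv2.fitEllipse(cv2.convexHull(k))
    return np.array([(e[0][0]+.5)/up-.5+x,(e[0][1]+.5)/up-.5+y]),np.array(e[1])/up
def patch(img,box,lo,hi):
    "largest contour of an HSV range in box x0,y0,x1,y1"
    x0,y0,x1,y1=box; m=cv2.inRange(cv2.cvtColor(img[y0:y1,x0:x1],cv2.COLOR_BGR2HSV),lo,hi)
    m=cv2.morphologyEx(m,cv2.MORPH_CLOSE,np.ones((3,3)))
    return max(cv2.findContours(m,0,1)[0],key=cv2.contourArea)+np.array([x0,y0])
E
python3 - <<'E'
from h import *
np.set_printoptions(precision=4,suppress=True)
d=snap("a");T,S=d["top"],d["scene"];pickle.dump(d,open("d0.pkl","wb"))
o=arm.get_obs()
for n,a,b,tol in(("jar",(309,285),(341.9,178.9),14),("cap",(384.7,312),(302.3,136.7),16),("stopper",(333.7,334.5),(344.1,144.9),10)):
    e,f=flood(T["color"],a,tol),flood(S["color"],b,tol); print(n,*e,*f,"hand",*tri((T,S),(a,b)),"fit",*tri((T,S),(e[0],f[0])))
lo,hi=(18,100,50),(35,255,255)
for n,a,b in(("brass",(335,290,352,306),(316,166,330,182)),):
    c1,c2=(cv2.minEnclosingCircle(patch(i["color"],x,lo,hi))[0] for i,x in((T,a),(S,b))); print(n,c1,c2,*tri((T,S),(c1,c2)))
ct=[((x+.5)/5-.5+265,(y+.5)/5-.5+245) for x,y in((287,360),(427,392),(398,530),(258,496))]
cs=[((x+.5)/5-.5+270,(y+.5)/5-.5+125) for x,y in((372,178),(297,118),(368,57),(443,117))]
P=[tri((T,S),q) for q in zip(ct,cs)]
for p in P: print("tincorner",*p)
print("tin c",np.mean([p[0] for p in P],0))
print("bauble top-plane54",plane(T,((387.5)/5-.5+265,260.5/5-.5+245),.054))
for n,c in(("sheet",[(((440,210,545,390)),T),((150,95,290,200),S)]),):
    for b,cam in c:
        k=patch(cam["color"],b,(5,70,40),(25,255,255)); q=cv2.boxPoints(cv2.minAreaRect(k)) if cam is T else cv2.approxPolyDP(cv2.convexHull(k),5,True)[:,0].astype(float)
        print(n,q.tolist(),[plane(cam,p,.002)[:2] for p in q])
for b in((125,300,175,345),):
    k=patch(T["color"],b,(5,70,40),(25,255,255));k2=patch(S["color"],(455,222,492,255),(5,70,40),(25,255,255))
    e,f=cv2.fitEllipse(cv2.convexHull(k)),cv2.fitEllipse(cv2.convexHull(k2)); print("ring",e,f,*tri((T,S),(e[0],f[0])))
L=[((x+.5)/5-.5+265,(y+.5)/5-.5+245) for x,y in((165,47),(685,215),(38,428),(550,597))]
print("rack",*[plane(T,p,z)[:2] for p,z in zip(L,(.03,.03,.008,.008))])
L=[((x+.5)/5-.5+270,(y+.5)/5-.5+125) for x,y in((42,250),(333,548),(568,368))]
print("rackS",*[plane(S,p,z)[:2] for p,z in zip(L,(.03,.03,.008))])
E
```

```text
jar [308.9693 284.5389] [30.6101 30.7113] [332.3033 179.1774] [23.1697 43.7106] hand [0.5622 0.0091 0.1378] 0.0009093592899736941 fit [0.5674 0.0005 0.1367] 0.008711210897235798
cap [393.9627 293.5132] [ 67.1997 150.0389] [301.6426  99.4675] [ 74.8074 112.5047] hand [ 0.5177 -0.1111  0.154 ] 0.0011719514986155565 fit [ 0.5469 -0.0974  0.2966] 0.008170002466164034
stopper [333.0907 334.405 ] [13.218  13.8724] [343.8992 145.9797] [10.1807 10.6122] hand [ 0.4816 -0.0299  0.1379] 0.001179089117578327 fit [ 0.4818 -0.0296  0.1346] 0.000627681399182174
brass (343.0, 297.5) (321.5, 169.60000610351562) [ 0.5411 -0.0494  0.1069] 0.0005044766745189645
tincorner [ 0.5107 -0.0127  0.1285] 2.235758606755806e-05
tincorner [ 0.4991 -0.0571  0.1292] 0.0014164584630249573
tincorner [ 0.4544 -0.0469  0.1293] 0.0014682100230594501
tincorner [ 0.4665 -0.0024  0.128 ] 0.0002816391421841372
tin c [ 0.4827 -0.0298  0.1288]
bauble top-plane54 [ 0.5412 -0.0509  0.054 ]
sheet [[445.4848937988281, 369.8583984375], [466.2668762207031, 220.92095947265625], [535.06689453125, 230.52093505859375], [514.284912109375, 379.4583740234375]] [array([ 0.4019, -0.2453]), array([ 0.6798, -0.2916]), array([ 0.6605, -0.4225]), array([ 0.3822, -0.374 ])]
sheet [[280.0, 125.0], [202.0, 196.0], [164.0, 169.0], [244.0, 102.0]] [array([ 0.402, -0.25 ]), array([ 0.6743, -0.2918]), array([ 0.6558, -0.4167]), array([ 0.3815, -0.3725])]
ring ((148.66015625, 322.326416015625), (26.418376922607422, 28.315229415893555), 73.08222198486328) ((472.5787353515625, 238.3521270751953), (20.908945083618164, 22.578821182250977), 103.71849060058594) [0.4991 0.2925 0.0427] 0.0007493320894649876
rack [0.6188 0.0274] [ 0.5557 -0.1615] [0.4799 0.0755] [ 0.4155 -0.1125]
rackS [ 0.5525 -0.1591] [0.6255 0.0343] [0.4772 0.0756]
```

The measured heights match the text: lid 138, cap 154, tin 129, ring about 43, rack 200 mm wide, and bauble xy equal to the rack origin at (0.5412,-0.0508). Spots: jar (0.562,0.009), bottle (0.519,-0.111), tin (0.482,-0.030, yaw -14°). First I move toward the bottle.

Request:
apply_moves --plan '[0.02, -0.05, 0, 0, 0, 0, 1, 0.02, -0.05, 0, 0, 0, 0, 1, 0.02, -0.05, 0, 0, 0, 0, 1, 0.02, -0.05, 0, 0, 0, 0, 1, 0.02, -0.05, 0, 0, 0, 0, 1, 0.02, -0.05, 0, 0, 0, 0, 1, 0.02, -0.05, 0, 0, 0, 0, 1, 0.02, -0.05, 0, 0, 0, 0, 1, 0.02, -0.05, 0, 0, 0, 0, 1, 0.02, -0.05, 0, 0, 0, 0, 1]' --force 20

```text
time: 1.45
ee_pos: [0.4233, 0.0822, 0.4049]
orientation: [0.0, 0.181, 0.983, 0.0]
force: [1.1, 0.4, 1.0]
finger_gap: 0.088
finger_force: 0.0
```

```bash
cat > q.py <<'E'
from h import *
np.set_printoptions(precision=4,suppress=True)
o=arm.get_obs();q=o["orientation"];y=np.array([2*(q[1]*q[2]-q[0]*q[3]),1-2*(q[1]**2+q[3]**2)]);
print(o["time"],o["ee_pos"],q,"yang",np.degrees(np.arctan2(y[1],y[0])),"j",o["joint_positions"],"F",o["force"],o["finger_gap"],o["finger_force"])
E
python3 q.py; python3 - <<'E'
from h import *
d=pickle.load(open("d0.pkl","rb"));T,S=d["top"],d["scene"]
# bottle cap and lid centres by bright mask; brass by hand pick
for n,a,b in(("cap",(375,303,394,322),(294,130,311,145)),("lid",(291,266,328,303),(328,167,356,191))):
    e=[]
    for c,x in((T,a),(S,b)):
        g=cv2.cvtColor(c["color"],6)[x[1]:x[3],x[0]:x[2]]; t,m=cv2.threshold(cv2.GaussianBlur(g,(3,3),0),0,255,8); 
        k=max(cv2.findContours(m,0,1)[0],key=cv2.contourArea)+np.array(x[:2]); e.append(cv2.fitEllipse(cv2.convexHull(k)))
    print(n,e,tri((T,S),(e[0][0],e[1][0])))
print("cap top@.153",plane(T,(384.4,311.8),.153),"scene",plane(S,(302,136.4),.153),"brass",tri((T,S),((343.2,297.2),(321.8,173.2))))
E
```

```text
1.45 [0.4233 0.0822 0.4049] [0.0003 0.1813 0.9834 0.0003] yang 69.11164417843743 j [-0.6214  0.0651  0.3369  2.0553 -0.0255  1.0242  0.9343] F [1.0749 0.3922 0.951 ] 0.08804273606658244 0.0Traceback (most recent call last):
  File "<stdin>", line 8, in <module>
cv2.error: OpenCV(4.12.0) /io/opencv/modules/imgproc/src/shapedescr.cpp:361: error: (-201:Incorrect size of input array) There should be at least 5 points to fit the ellipse in function 'fitEllipseNoDirect'
```

```bash
python3 - <<'E'
from h import *
np.set_printoptions(precision=4,suppress=True)
d=pickle.load(open("d0.pkl","rb"));T,S=d["top"],d["scene"]
print("cap top@.153",plane(T,(384.4,311.8),.153),"scene",plane(S,(302,136.4),.153),tri((T,S),((384.4,311.8),(302,136.4))),"brass",tri((T,S),((343.2,297.2),(321.8,173.2))))
print("body circle z88",plane(T,((563+.5)/5-.5+265,(323.5)/5-.5+245),.088)) # shoulder outline of the bottle, top view
g=cv2.cvtColor(T["color"],6);print([int(v) for v in g[312,375:396]],[int(v) for v in g[301:324,384]])
E
```

```text
cap top@.153 [ 0.5185 -0.1119  0.153 ] scene [ 0.5162 -0.1115  0.153 ] (array([ 0.5183, -0.1109,  0.1557]), np.float64(0.000684409713458995)) brass (array([ 0.5409, -0.0499,  0.0937]), np.float64(0.0003827402247495547))
body circle z88 [ 0.5197 -0.1087  0.088 ]
[40, 95, 114, 112, 111, 115, 113, 112, 112, 112, 110, 113, 112, 111, 112, 112, 116, 110, 86, 98, 113] [40, 40, 55, 106, 113, 111, 112, 113, 115, 111, 111, 112, 112, 113, 111, 113, 112, 111, 113, 93, 49, 37, 48]
```

Request:
apply_moves --plan '[0.024, -0.048, 0, 0, 0, 0, 0.75, 0.024, -0.048, 0, 0, 0, 0, 0.75, 0.024, -0.048, 0, 0, 0, 0, 0.75, 0.0237, -0.0492, 0, 0, 0, 0, 0.75, 0, 0, 0, 0, 0, 0, 0.75, 0, 0, -0.03, 0, 0, 0, 0.75, 0, 0, -0.03, 0, 0, 0, 0.75, 0, 0, -0.03, 0, 0, 0, 0.75, 0, 0, -0.015, 0, 0, 0, 0.75, 0, 0, 0, 0, 0, 0, 0.75]'

```text
time: 2.7
ee_pos: [0.5184, -0.1088, 0.2991]
orientation: [-0.001, 0.181, 0.983, -0.0]
force: [0.4, 0.4, 0.2]
finger_gap: 0.0659
finger_force: 0.0
```

Request:
apply_moves --plan '[0, -0.001, 0, 0, 0, 0, 0.75, 0, 0, 0, 0, 0, 0, 0, 0, 0, 0, 0, 0, 0, 0, 0, 0, 0, 0, 0, 0, 0, 0, 0, 0, 0, 0, 0, 0, 0, 0, 0, 0, 0, 0, 0, 0, 0, 0, 0, 0, 0, 0, 0, 0, 0, 0, 0, 0, 0, 0, 0, 0, 0, 0, 0, 0, 0, 0, 0, 0, 0, 0, 0]' --force 25

```text
time: 3.95
ee_pos: [0.5187, -0.1103, 0.2996]
orientation: [-0.0, 0.181, 0.983, -0.0]
force: [-1.1, -0.6, 1.2]
finger_gap: 0.0263
finger_force: 25.0
```

Request:
apply_moves --plan '[0, 0, 0.02, 0, 0, 0, 0, 0, 0, 0.03, 0, 0, 0, 0, 0, 0, 0.02, 0, 0, 0, 0, 0.001, -0.025, 0, 0, 0, 0, 0, 0.0023, -0.043, 0, 0, 0, 0, 0, 0.0023, -0.043, 0, 0, 0, 0, 0, 0.0023, -0.043, 0, 0, 0, 0, 0, 0.0023, -0.043, 0, 0, 0, 0, 0, 0.0011, -0.0257, 0, 0, 0, 0, 0, 0, 0, 0, 0, 0, 0, 0]'

```text
time: 5.2
ee_pos: [0.5291, -0.3352, 0.3691]
orientation: [-0.001, 0.183, 0.983, -0.001]
force: [-0.7, 0.6, -2.3]
finger_gap: 0.0268
finger_force: 25.0
```

Request:
apply_moves --plan '[0, 0.001, -0.02, 0, 0, 0, 0, 0, 0, -0.025, 0, 0, 0, 0, 0, 0, -0.015, 0, 0, 0, 0, 0, 0, -0.006, 0, 0, 0, 0, 0, 0, -0.003, 0, 0, 0, 0, 0, 0, -0.002, 0, 0, 0, 0, 0, 0, -0.002, 0, 0, 0, 0, 0, 0, -0.002, 0, 0, 0, 0, 0, 0, 0, 0, 0, 0, 0, 0, 0, 0, 0, 0, 0, 0]'

```text
time: 6.45
ee_pos: [0.53, -0.332, 0.2948]
orientation: [0.0, 0.181, 0.983, 0.0]
force: [-0.2, 0.2, -1.8]
finger_gap: 0.0267
finger_force: 25.0
```

Request:
apply_moves --plan '[0, 0, -0.001, 0, 0, 0, 0, 0, 0, -0.001, 0, 0, 0, 0, 0, 0, 0, 0, 0, 0, 0, 0, 0, 0, 0, 0, 0, 0.4, 0, 0, 0, 0, 0, 0, 0.6, 0, 0, 0, 0, 0, 0, 0.75, 0, 0, 0, 0, 0, 0, 0.75, 0, 0, 0.02, 0, 0, 0, 0.8, 0, 0, 0.04, 0, 0, 0, 0.8, 0, 0, 0.04, 0, 0, 0, 0.8]'

```text
time: 7.7
ee_pos: [0.5298, -0.3322, 0.3951]
orientation: [0.0, 0.182, 0.983, -0.0]
force: [0.9, -0.3, -0.3]
finger_gap: 0.0701
finger_force: 0.0
```

Request:
apply_moves --plan '[-0.005, 0.03, 0, 0, 0, 0.02, 0.88, -0.0065, 0.045, 0, 0, 0, 0.02, 0.88, -0.007, 0.045, 0, 0, 0, 0.02, 0.88, -0.007, 0.045, 0, 0, 0, 0.02, 0.88, -0.007, 0.045, 0, 0, 0, 0.02, 0.88, -0.007, 0.045, 0, 0, 0, 0.02, 0.88, -0.0065, 0.0332, 0, 0, 0, 0, 0.88, -0.0018, 0.014, 0, 0, 0, 0, 0.88, 0, 0, -0.02, 0, 0, 0, 0.88, 0, 0, 0, 0, 0, 0, 0.88]'

```text
time: 8.95
ee_pos: [0.482, -0.0306, 0.3725]
orientation: [-0.001, 0.123, 0.992, -0.0]
force: [-0.4, 0.4, 0.7]
finger_gap: 0.077
finger_force: 0.0
```

```bash
python3 q.py
```

```text
8.95 [ 0.482  -0.0306  0.3725] [-0.0006  0.1226  0.9925 -0.0004] yang 75.91420713659008 j [-0.4185  0.2072  0.4443  1.9934 -0.107   0.9645  1.4036] F [-0.3612  0.4013  0.6782] 0.07695582400174897 0.0
```

Request:
apply_moves --plan '[0, 0, -0.025, 0, 0, 0, 0.88, 0, 0, -0.03, 0, 0, 0, 0.88, 0, 0, -0.025, 0, 0, 0, 0.88, 0, 0.0005, -0.014, 0, 0, 0, 0.88, 0, 0, 0, 0, 0, 0, 0.88, 0, 0, 0, 0, 0, 0, 0, 0, 0, 0, 0, 0, 0, 0, 0, 0, 0, 0, 0, 0, 0, 0, 0, 0, 0, 0, 0, 0, 0, 0, 0, 0, 0, 0, 0]'

```text
time: 10.2
ee_pos: [0.4824, -0.0294, 0.2791]
orientation: [0.0, 0.122, 0.993, 0.0]
force: [-0.7, -0.0, 4.9]
finger_gap: 0.0482
finger_force: 24.9
```

Request:
apply_moves --plan '[0, 0, 0.02, 0, 0, 0, 0, 0, 0, 0.03, 0, 0, 0, 0, 0, 0, 0.02, 0, 0, 0, 0, -0.0044, -0.03, 0, 0, 0, 0, 0, -0.007, -0.05, 0, 0, 0, 0, 0, -0.007, -0.05, 0, 0, 0, 0, 0, -0.007, -0.05, 0, 0, 0, 0, 0, -0.007, -0.05, 0, 0, 0, 0, 0, -0.006, -0.04, 0, 0, 0, 0, 0, -0.003, -0.0186, 0, 0, 0, 0, 0]'

```text
time: 11.45
ee_pos: [0.4396, -0.3202, 0.3481]
orientation: [-0.001, 0.124, 0.992, -0.0]
force: [-0.5, 0.4, -3.3]
finger_gap: 0.0477
finger_force: 24.9
```

Request:
apply_moves --plan '[0, 0, 0, 0, 0, 0, 0, 0, 0, -0.02, 0, 0, 0, 0, 0, 0, -0.025, 0, 0, 0, 0, 0, 0, -0.015, 0, 0, 0, 0, 0, 0, -0.007, 0, 0, 0, 0, 0, 0, -0.004, 0, 0, 0, 0, 0, 0, -0.002, 0, 0, 0, 0, 0, 0, -0.001, 0, 0, 0, 0, 0, 0, 0, 0, 0, 0, 0, 0, 0, 0, 0, 0, 0, 0]'

```text
time: 12.7
ee_pos: [0.4408, -0.318, 0.2749]
orientation: [0.0, 0.122, 0.993, -0.0]
force: [0.1, -0.8, -2.4]
finger_gap: 0.048
finger_force: 24.9
```

Request:
apply_moves --plan '[0, 0, -0.001, 0, 0, 0, 0, 0, 0, -0.001, 0, 0, 0, 0, 0, 0, 0, 0, 0, 0, 0, 0, 0, 0, 0, 0, 0, 0.7, 0, 0, 0, 0, 0, 0, 0.88, 0, 0, 0, 0, 0, 0, 0.88, 0, 0, 0, 0, 0, 0, 0.88, 0, 0, 0.02, 0, 0, 0, 0.9, 0, 0, 0.04, 0, 0, 0, 0.9, 0, 0, 0.06, 0, 0, 0, 0.9]'

```text
time: 13.95
ee_pos: [0.4405, -0.3174, 0.3927]
orientation: [-0.002, 0.122, 0.993, 0.0]
force: [1.0, -0.1, -0.0]
finger_gap: 0.0791
finger_force: 0.0
```

Request:
apply_moves --plan '[0.01, 0.03, 0, 0, 0, 0, 0.88, 0.0165, 0.0445, 0, 0, 0, 0, 0.88, 0.0165, 0.0445, 0, 0, 0, 0, 0.88, 0.0165, 0.0445, 0, 0, 0, 0, 0.88, 0.0165, 0.0445, 0, 0, 0, 0, 0.88, 0.0165, 0.0445, 0, 0, 0, 0, 0.88, 0.0165, 0.0445, 0, 0, 0, 0, 0.88, 0.0115, 0.0265, 0, 0, 0, 0, 0.88, 0.0015, 0.0035, 0, 0, 0, 0, 0.88, 0, 0, -0.02, 0, 0, 0, 0.88]'

```text
time: 15.2
ee_pos: [0.5631, 0.0082, 0.3735]
orientation: [0.001, 0.122, 0.993, 0.0]
force: [0.5, -1.2, -0.9]
finger_gap: 0.0774
finger_force: 0.0
```

Request:
apply_moves --plan '[0, 0, 0, 0, 0, 0, 0.88, 0, 0, -0.025, 0, 0, 0, 0.88, 0, 0, -0.03, 0, 0, 0, 0.88, 0, 0, -0.02, 0, 0, 0, 0.88, 0, 0, -0.01, 0, 0, 0, 0.88, 0, 0, 0, 0, 0, 0, 0.88, 0, 0, 0, 0, 0, 0, 0.88, 0, 0, 0, 0, 0, 0, 0.88, 0, 0, 0, 0, 0, 0, 0.88, 0, 0, 0, 0, 0, 0, 0.88]'

```text
time: 16.45
ee_pos: [0.5628, 0.0091, 0.2879]
orientation: [0.0, 0.122, 0.993, 0.0]
force: [-0.2, -0.4, -0.4]
finger_gap: 0.0772
finger_force: 0.0
```

Request:
apply_moves --plan '[0, 0, 0, 0, 0, 0, 0, 0, 0, 0, 0, 0, 0, 0, 0, 0, 0, 0, 0, 0, 0, 0, 0, 0, 0, 0, 0, 0, 0, 0, 0, 0, 0, 0, 0, 0, 0, 0.02, 0, 0, 0, 0, 0, 0, 0.035, 0, 0, 0, 0, 0, 0, 0.04, 0, 0, 0, 0, 0, 0, 0.025, 0, 0, 0, 0, 0, 0, 0, 0, 0, 0, 0]'

```text
time: 17.7
ee_pos: [0.563, 0.009, 0.4089]
orientation: [0.001, 0.122, 0.993, 0.001]
force: [-0.1, 1.3, -4.1]
finger_gap: 0.0533
finger_force: 25.0
```

Request:
apply_moves --plan '[0.004, -0.027, 0, 0, 0, 0, 0, 0.007, -0.044, 0, 0, 0, 0, 0, 0.007, -0.044, 0, 0, 0, 0, 0, 0.007, -0.044, 0, 0, 0, 0, 0, 0.007, -0.044, 0, 0, 0, 0, 0, 0.007, -0.044, 0, 0, 0, 0, 0, 0.007, -0.044, 0, 0, 0, 0, 0, 0.006, -0.04, 0, 0, 0, 0, 0, 0.004, -0.026, 0, 0, 0, 0, 0, 0, 0, 0, 0, 0, 0, 0]'

```text
time: 18.95
ee_pos: [0.6177, -0.3504, 0.4046]
orientation: [-0.002, 0.124, 0.992, -0.0]
force: [-0.6, 0.4, -3.1]
finger_gap: 0.0534
finger_force: 25.0
```

Request:
apply_moves --plan '[0, 0, -0.025, 0, 0, 0, 0, 0, 0, -0.035, 0, 0, 0, 0, 0, 0, -0.03, 0, 0, 0, 0, 0, 0, -0.018, 0, 0, 0, 0, 0, 0, -0.008, 0, 0, 0, 0, 0, 0, -0.005, 0, 0, 0, 0, 0, 0, -0.002, 0, 0, 0, 0, 0, 0, 0, 0, 0, 0, 0, 0, 0, 0, 0, 0, 0, 0, 0, 0, 0, 0, 0, 0, 0]'

```text
time: 20.2
ee_pos: [0.6188, -0.348, 0.285]
orientation: [0.0, 0.122, 0.993, -0.0]
force: [0.7, 0.3, -4.2]
finger_gap: 0.0535
finger_force: 25.0
```

Still hanging (-4.2 N), about 3 mm up. Lower, release, rise.

Request:
apply_moves --plan '[0, 0, -0.001, 0, 0, 0, 0, 0, 0, -0.001, 0, 0, 0, 0, 0, 0, -0.001, 0, 0, 0, 0, 0, 0, 0, 0, 0, 0, 0, 0, 0, 0, 0, 0, 0, 0, 0, 0, 0, 0, 0, 0, 0, 0, 0, 0, 0, 0, 0, 0, 0, 0, 0, 0, 0, 0, 0, 0, 0, 0, 0, 0, 0, 0, 0, 0, 0, 0, 0, 0, 0]'

```text
time: 21.45
ee_pos: [0.6188, -0.348, 0.2817]
orientation: [0.0, 0.122, 0.993, -0.0]
force: [0.6, -0.1, -2.9]
finger_gap: 0.0536
finger_force: 25.0
```

Request:
apply_moves --plan '[0, 0, -0.0007, 0, 0, 0, 0, 0, 0, 0, 0, 0, 0, 0, 0, 0, 0, 0, 0, 0, 0.7, 0, 0, 0, 0, 0, 0, 0.88, 0, 0, 0, 0, 0, 0, 0.88, 0, 0, 0, 0, 0, 0, 0.88, 0, 0, 0.02, 0, 0, 0, 0.9, 0, 0, 0.04, 0, 0, 0, 0.9, 0, 0, 0.05, 0, 0, 0, 0.9, 0, 0, 0, 0, 0, 0, 0.9]'

```text
time: 22.7
ee_pos: [0.6192, -0.3491, 0.3975]
orientation: [0.004, 0.122, 0.992, -0.002]
force: [-0.4, -0.5, -0.4]
finger_gap: 0.0791
finger_force: 0.0
```

Request:
apply_moves --plan '[-0.01, 0.03, 0, 0, 0, 0, 0.88, -0.012, 0.045, 0, 0, 0, 0, 0.88, -0.012, 0.045, 0, 0, 0, 0, 0.88, -0.012, 0.045, 0, 0, 0, 0, 0.88, -0.012, 0.045, 0, 0, 0, 0, 0.88, -0.012, 0.045, 0, 0, 0, 0, 0.88, -0.008, 0.035, 0, 0, 0, 0, 0.88, 0, 0.0075, 0, 0, 0, 0, 0.88, 0, 0, 0, 0, 0, 0, 0.88, 0, 0, 0, 0, 0, 0, 0.88]'

```text
time: 23.95
ee_pos: [0.5409, -0.052, 0.3911]
orientation: [0.0, 0.123, 0.992, -0.0]
force: [-0.3, -1.0, 0.3]
finger_gap: 0.0773
finger_force: 0.0
```

```bash
python3 q.py; python3 -c "
from h import *
d=snap('b'); pickle.dump(d,open('d1.pkl','wb'))
g=lambda i:cv2.LUT(i,(255*(np.arange(256)/255.)**0.6).astype(np.uint8))
a=g(d['top']['color'][200:400,260:560]);b=g(d['scene']['color'][80:280,150:410])
cv2.imwrite('pics/b2.png',np.hstack([cv2.resize(a[:,:],None,fx=1.4,fy=1.4),cv2.resize(b,None,fx=1.4,fy=1.4)]))
"
```

```text
23.95 [ 0.5409 -0.052   0.3911] [ 0.0001  0.1231  0.9924 -0.0003] yang 75.85922857211001 j [-0.3819  0.2998  0.4852  1.8382 -0.1594  1.0418  1.4896] F [-0.3091 -1.0408  0.2845] 0.07726353103436787 0.0
```

View pics/b2.png

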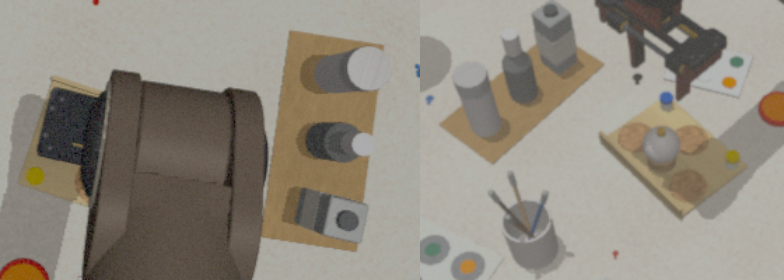

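The crop shows the jar, bottle and tin upright on the sheet (crop (370,70), (360,145), (345,220)). The bauble is undisturbed in the rack ring (crop (660,147)). Now I descend on the ball.

Request:
apply_moves --plan '[0, 0.0015, -0.025, 0, 0, 0, 1, 0, 0, -0.035, 0, 0, 0, 1, 0, 0, -0.035, 0, 0, 0, 1, 0, 0, -0.03, 0, 0, 0, 1, 0, 0, -0.025, 0, 0, 0, 1, 0, 0, -0.015, 0, 0, 0, 1, 0, 0, -0.007, 0, 0, 0, 1, 0, 0, 0, 0, 0, 0, 1, 0, 0, 0, 0, 0, 0, 1, 0, 0, 0, 0, 0, 0, 1]'

```text
time: 25.3
ee_pos: [0.5411, -0.0489, 0.2197]
orientation: [0.001, 0.122, 0.993, 0.0]
force: [-0.6, 0.0, 0.2]
finger_gap: 0.088
finger_force: 0.0
```

Request:
apply_moves --plan '[0, -0.0015, -0.002, 0, 0, 0, 1, 0, 0, 0, 0, 0, 0, 0, 0, 0, 0, 0, 0, 0, 0, 0, 0, 0, 0, 0, 0, 0, 0, 0, 0, 0, 0, 0, 0, 0, 0, 0, 0, 0, 0, 0, 0, 0, 0, 0, 0, 0, 0, 0, 0, 0.02, 0, 0, 0, 0, 0, 0, 0.035, 0, 0, 0, 0, 0, 0, 0.025, 0, 0, 0, 0, 0, 0, 0, 0, 0, 0, 0]' --force 10

```text
invalid input at $.plan: expected 10 rows
```

Request:
apply_moves --plan '[0, -0.0015, -0.002, 0, 0, 0, 1, 0, 0, 0, 0, 0, 0, 0, 0, 0, 0, 0, 0, 0, 0, 0, 0, 0, 0, 0, 0, 0, 0, 0, 0, 0, 0, 0, 0, 0, 0, 0, 0, 0, 0, 0, 0, 0, 0, 0, 0, 0, 0, 0, 0, 0, 0, 0, 0, 0, 0, 0, 0, 0, 0, 0, 0, 0, 0, 0, 0, 0, 0, 0]' --force 10

```text
time: 26.55
ee_pos: [0.5408, -0.0505, 0.217]
orientation: [0.0, 0.122, 0.993, 0.0]
force: [-0.3, -1.3, 1.4]
finger_gap: 0.0597
finger_force: 10.0
```

Request:
apply_moves --plan '[0, 0, 0.015, 0, 0, 0, 0, 0, 0, 0.03, 0, 0, 0, 0, 0, 0, 0.025, 0, 0, 0, 0, 0, 0, 0.01, 0, 0, 0, 0, -0.003, 0.025, 0, 0, 0, 0, 0, -0.005, 0.04, 0, 0, 0, 0, 0, -0.005, 0.04, 0, 0, 0, 0, 0, -0.005, 0.04, 0, 0, 0, 0, 0, -0.005, 0.04, 0, 0, 0, 0, 0, -0.005, 0.04, 0, 0, 0, 0, 0]'

```text
time: 27.8
ee_pos: [0.5123, 0.1759, 0.2969]
orientation: [-0.0, 0.122, 0.993, -0.0]
force: [0.7, -0.1, -0.6]
finger_gap: 0.0594
finger_force: 10.0
```

Request:
apply_moves --plan '[-0.005, 0.04, 0, 0, 0, 0, 0, -0.005, 0.04, 0, 0, 0, 0, 0, -0.003, 0.025, 0, 0, 0, 0, 0, -0.0007, 0.013, 0, 0, 0, 0, 0, 0, 0, 0, 0, 0, 0, 0, 0, 0, -0.015, 0, 0, 0, 0, 0, 0, -0.015, 0, 0, 0, 0, 0, 0, -0.01, 0, 0, 0, 0, 0, 0, 0, 0, 0, 0, 0, 0, 0, 0, 0, 0, 0, 0]'

```text
time: 29.05
ee_pos: [0.4993, 0.2925, 0.2571]
orientation: [0.0, 0.122, 0.993, 0.0]
force: [0.2, 0.0, 0.0]
finger_gap: 0.0597
finger_force: 10.0
```

```bash
python3 q.py; python3 -c "
from h import *
d=snap('c'); s=d['scene']['color'][165:275,400:540]
cv2.imwrite('pics/c2.png',cv2.resize(s,None,fx=4.5,fy=4.5,interpolation=2))
print(proj(d['scene'],[.4991,.2925,.045]),proj(d['top'],[.4991,.2925,.045]))
"
```

```text
29.05 [0.4993 0.2925 0.2571] [0.0001 0.1222 0.9925 0.    ] yang 75.9570178656324 j [-0.8815  0.5177  0.3599  1.872  -0.2465  0.7951  0.9345] F [0.199  0.0392 0.0071] 0.059655048891758204 10.000045448541641
[472.46920823 237.8111674 ] [147.91470126 322.62532348]
```

View pics/c2.png

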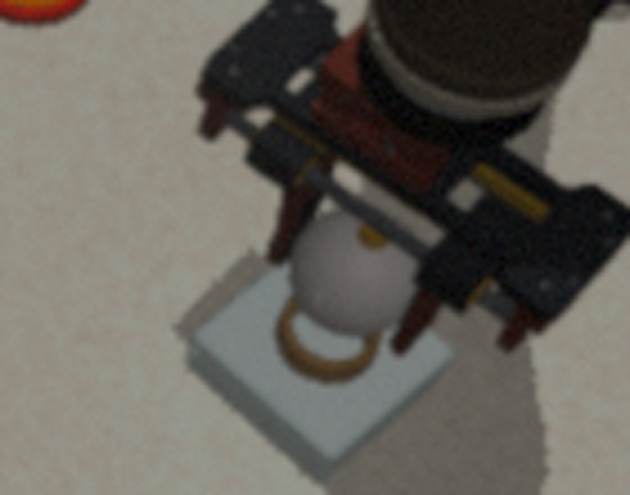

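The ball hangs over the ring (crop (355,270) above ring (328,340)), and the ring pixels agree with the target. I lower it gently.

Request:
apply_moves --plan '[0, -0.0005, -0.01, 0, 0, 0, 0, 0, 0, -0.006, 0, 0, 0, 0, 0, 0, -0.003, 0, 0, 0, 0, 0, 0, -0.002, 0, 0, 0, 0, 0, 0, -0.001, 0, 0, 0, 0, 0, 0, -0.001, 0, 0, 0, 0, 0, 0, -0.001, 0, 0, 0, 0, 0, 0, 0, 0, 0, 0, 0, 0, 0, 0, 0, 0, 0, 0, 0, 0, 0, 0, 0, 0, 0]'

```text
time: 30.4
ee_pos: [0.4991, 0.2921, 0.233]
orientation: [0.0, 0.122, 0.993, 0.0]
force: [-0.5, 0.2, -0.7]
finger_gap: 0.0593
finger_force: 10.0
```

Request:
apply_moves --plan '[0, 0, -0.0005, 0, 0, 0, 0, 0, 0, -0.0005, 0, 0, 0, 0, 0, 0, 0, 0, 0, 0, 0, 0, 0, 0, 0, 0, 0, 0, 0, 0, 0, 0, 0, 0, 0, 0, 0, 0, 0, 0, 0, 0, 0, 0, 0, 0, 0, 0, 0, 0, 0, 0, 0, 0, 0, 0, 0, 0, 0, 0, 0, 0, 0, 0, 0, 0, 0, 0, 0, 0]'

```text
time: 31.65
ee_pos: [0.4991, 0.2922, 0.2321]
orientation: [0.0, 0.122, 0.993, 0.0]
force: [-0.3, 1.8, 5.2]
finger_gap: 0.0594
finger_force: 10.0
```

Contact: 5 N at the expected height. Release slowly and rise.

Request:
apply_moves --plan '[0, 0, 0.0003, 0, 0, 0, 0, 0, 0, 0, 0, 0, 0, 0.7, 0, 0, 0, 0, 0, 0, 0.75, 0, 0, 0, 0, 0, 0, 0.85, 0, 0, 0, 0, 0, 0, 1, 0, 0, 0, 0, 0, 0, 1, 0, 0, 0.01, 0, 0, 0, 1, 0, 0, 0.03, 0, 0, 0, 1, 0, 0, 0.05, 0, 0, 0, 1, 0, 0, 0.05, 0, 0, 0, 1]'

```text
time: 32.9
ee_pos: [0.4989, 0.2918, 0.3743]
orientation: [0.0, 0.122, 0.993, -0.0]
force: [1.4, 1.3, 0.2]
finger_gap: 0.0874
finger_force: 0.0
```

```bash
python3 q.py; python3 -c "
from h import *
d=snap('d'); s=d['scene']['color'][165:275,400:540]
cv2.imwrite('pics/d2.png',cv2.resize(s,None,fx=3.5,fy=3.5,interpolation=2))
print(proj(d['scene'],[.4991,.2922,.069]),proj(d['scene'],[.4991,.2922,.111]))
"
```

```text
32.9 [0.4989 0.2918 0.3743] [ 0.0001  0.1222  0.9925 -0.    ] yang 75.96174723858991 j [-0.9303  0.3734  0.4154  1.7721 -0.1722  1.0319  0.8741] F [1.3792 1.3088 0.1673] 0.08736281024327826 0.0
[475.09740146 231.93870511] [480.18593248 221.23035876]
```

View pics/d2.png

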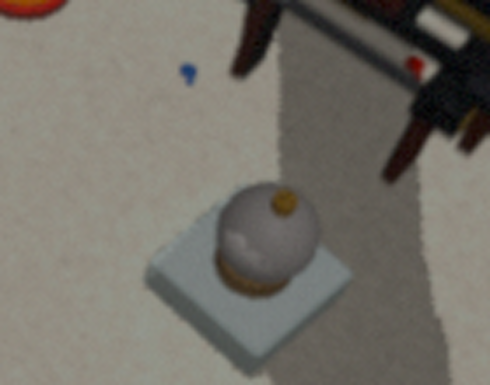

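The bauble is seated in the ring: crop (268,232) maps to scene (476.5,231.3), and the predicted point is (475.1,231.9). Now I return the jar.

Request:
apply_moves --plan '[0.004, -0.02, 0.02, 0, 0, 0, 0.9, 0.009, -0.048, 0, 0, 0, 0, 0.9, 0.009, -0.048, 0, 0, 0, 0, 0.9, 0.009, -0.048, 0, 0, 0, 0, 0.9, 0.009, -0.048, 0, 0, 0, 0, 0.9, 0.009, -0.048, 0, 0, 0, 0, 0.9, 0.009, -0.048, 0, 0, 0, 0, 0.9, 0.009, -0.048, 0, 0, 0, 0, 0.9, 0.009, -0.048, 0, 0, 0, 0, 0.9, 0.009, -0.048, 0, 0, 0, 0, 0.9]' --force 25

```text
time: 34.25
ee_pos: [0.5832, -0.1629, 0.3924]
orientation: [-0.001, 0.123, 0.992, -0.0]
force: [0.5, 0.5, 0.3]
finger_gap: 0.0789
finger_force: 0.0
```

Request:
apply_moves --plan '[0.009, -0.048, 0, 0, 0, 0, 0.88, 0.009, -0.048, 0, 0, 0, 0, 0.88, 0.009, -0.048, 0, 0, 0, 0, 0.88, 0.006, -0.03, 0, 0, 0, 0, 0.88, 0.002, -0.014, 0, 0, 0, 0, 0.88, 0, 0, 0, 0, 0, 0, 0.88, 0, 0, -0.03, 0, 0, 0, 0.88, 0, 0, 0, 0, 0, 0, 0.88, 0, 0, 0, 0, 0, 0, 0.88, 0, 0, 0, 0, 0, 0, 0.88]'

```text
time: 35.5
ee_pos: [0.6194, -0.3476, 0.3636]
orientation: [0.001, 0.122, 0.993, -0.0]
force: [-0.1, 0.1, -0.8]
finger_gap: 0.0774
finger_force: 0.0
```

Request:
apply_moves --plan '[-0.0005, 0, -0.025, 0, 0, 0, 0.88, 0, 0, -0.03, 0, 0, 0, 0.88, 0, 0, -0.018, 0, 0, 0, 0.88, 0, 0, -0.008, 0, 0, 0, 0.88, 0, 0, 0, 0, 0, 0, 0.88, 0, 0, 0, 0, 0, 0, 0, 0, 0, 0, 0, 0, 0, 0, 0, 0, 0, 0, 0, 0, 0, 0, 0, 0, 0, 0, 0, 0, 0, 0, 0, 0, 0, 0, 0]'

```text
time: 36.75
ee_pos: [0.6187, -0.3481, 0.2819]
orientation: [0.0, 0.122, 0.993, -0.0]
force: [0.3, 0.2, 3.8]
finger_gap: 0.0535
finger_force: 25.0
```

Request:
apply_moves --plan '[0, 0, 0.02, 0, 0, 0, 0, 0, 0, 0.03, 0, 0, 0, 0, 0, 0, 0.02, 0, 0, 0, 0, -0.003, 0.025, 0, 0, 0, 0, 0, -0.007, 0.044, 0, 0, 0, 0, 0, -0.007, 0.044, 0, 0, 0, 0, 0, -0.007, 0.044, 0, 0, 0, 0, 0, -0.007, 0.044, 0, 0, 0, 0, 0, -0.007, 0.044, 0, 0, 0, 0, 0, -0.007, 0.044, 0, 0, 0, 0, 0]'

```text
time: 38.0
ee_pos: [0.5731, -0.0575, 0.3517]
orientation: [0.0, 0.122, 0.993, 0.0]
force: [0.8, -0.9, -2.5]
finger_gap: 0.0532
finger_force: 25.0
```

Request:
apply_moves --plan '[-0.006, 0.04, 0, 0, 0, 0, 0, -0.005, 0.028, 0, 0, 0, 0, 0, 0, 0, 0, 0, 0, 0, 0, 0, 0, 0, 0, 0, 0, 0, 0, 0, -0.02, 0, 0, 0, 0, 0, 0, -0.02, 0, 0, 0, 0, 0, 0, -0.01, 0, 0, 0, 0, 0, 0, 0, 0, 0, 0, 0, 0, 0, 0, 0, 0, 0, 0, 0, 0, 0, 0, 0, 0, 0]'

```text
time: 39.25
ee_pos: [0.5629, 0.009, 0.302]
orientation: [0.001, 0.122, 0.993, 0.0]
force: [0.0, -0.3, -2.6]
finger_gap: 0.0532
finger_force: 25.0
```

Request:
apply_moves --plan '[0, 0, -0.006, 0, 0, 0, 0, 0, 0, -0.004, 0, 0, 0, 0, 0, 0, -0.002, 0, 0, 0, 0, 0, 0, -0.001, 0, 0, 0, 0, 0, 0, -0.001, 0, 0, 0, 0, 0, 0, 0, 0, 0, 0, 0, 0, 0, 0, 0, 0, 0, 0, 0, 0, 0, 0, 0, 0, 0, 0, 0, 0, 0, 0, 0, 0, 0, 0, 0, 0, 0, 0, 0]'

```text
time: 40.5
ee_pos: [0.5628, 0.0089, 0.2879]
orientation: [0.0, 0.122, 0.993, 0.0]
force: [-1.9, 0.5, 6.1]
finger_gap: 0.0533
finger_force: 25.0
```

Standing on the rack (contact 6 N). I release and go to the tin at TCP (0.4405,-0.3175).

Request:
apply_moves --plan '[0, 0, 0, 0, 0, 0, 0.7, 0, 0, 0, 0, 0, 0, 0.88, 0, 0, 0, 0, 0, 0, 0.88, 0, 0, 0, 0, 0, 0, 0.88, 0, 0, 0.02, 0, 0, 0, 0.88, 0, 0, 0.04, 0, 0, 0, 0.88, 0, 0, 0.045, 0, 0, 0, 0.88, -0.007, -0.02, 0, 0, 0, 0, 0.88, -0.016, -0.043, 0, 0, 0, 0, 0.88, -0.016, -0.043, 0, 0, 0, 0, 0.88]'

```text
time: 41.75
ee_pos: [0.5225, -0.0983, 0.3914]
orientation: [-0.0, 0.122, 0.993, -0.0]
force: [0.6, -0.4, 0.7]
finger_gap: 0.0773
finger_force: 0.0
```

Request:
apply_moves --plan '[-0.016, -0.043, 0, 0, 0, 0, 0.88, -0.016, -0.043, 0, 0, 0, 0, 0.88, -0.016, -0.043, 0, 0, 0, 0, 0.88, -0.016, -0.043, 0, 0, 0, 0, 0.88, -0.013, -0.034, 0, 0, 0, 0, 0.88, -0.006, -0.015, 0, 0, 0, 0, 0.88, 0, 0, 0, 0, 0, 0, 0.88, 0, 0, -0.025, 0, 0, 0, 0.88, 0, 0, 0, 0, 0, 0, 0.88, 0, 0, 0, 0, 0, 0, 0.88]'

```text
time: 43.0
ee_pos: [0.4413, -0.3171, 0.3676]
orientation: [0.0, 0.121, 0.993, 0.0]
force: [-0.2, -0.5, 0.2]
finger_gap: 0.0776
finger_force: 0.0
```

Request:
apply_moves --plan '[-0.0005, -0.0007, -0.025, 0, 0, 0, 0.88, 0, 0, -0.035, 0, 0, 0, 0.88, 0, 0, -0.025, 0, 0, 0, 0.88, 0, 0, -0.0095, 0, 0, 0, 0.88, 0, 0, 0, 0, 0, 0, 0.88, 0, 0, 0, 0, 0, 0, 0, 0, 0, 0, 0, 0, 0, 0, 0, 0, 0, 0, 0, 0, 0, 0, 0, 0, 0, 0, 0, 0, 0, 0, 0, 0, 0, 0, 0]'

```text
time: 44.25
ee_pos: [0.4402, -0.3187, 0.2732]
orientation: [0.0, 0.122, 0.993, 0.0]
force: [-0.4, 0.3, 4.6]
finger_gap: 0.0476
finger_force: 25.0
```

Request:
apply_moves --plan '[0, 0, 0.02, 0, 0, 0, 0, 0, 0, 0.03, 0, 0, 0, 0, 0, 0, 0.02, 0, 0, 0, 0, 0.004, 0.026, 0, 0, 0, 0, 0, 0.006, 0.043, 0, 0, 0, 0, 0, 0.006, 0.043, 0, 0, 0, 0, 0, 0.006, 0.043, 0, 0, 0, 0, 0, 0.006, 0.043, 0, 0, 0, 0, 0, 0.006, 0.043, 0, 0, 0, 0, 0, 0.0045, 0.03, 0, 0, 0, 0, 0]'

```text
time: 45.5
ee_pos: [0.4784, -0.0455, 0.3423]
orientation: [-0.001, 0.121, 0.993, 0.0]
force: [-0.1, -0.4, -2.3]
finger_gap: 0.0477
finger_force: 25.0
```

Request:
apply_moves --plan '[0.0031, 0.0176, 0, 0, 0, 0, 0, 0, 0, 0, 0, 0, 0, 0, 0, 0, 0, 0, 0, 0, 0, 0, 0, -0.02, 0, 0, 0, 0, 0, 0, -0.02, 0, 0, 0, 0, 0, 0, -0.01, 0, 0, 0, 0, 0, 0, 0, 0, 0, 0, 0, 0, 0, 0, 0, 0, 0, 0, 0, 0, 0, 0, 0, 0, 0, 0, 0, 0, 0, 0, 0, 0]'

```text
time: 46.75
ee_pos: [0.4818, -0.03, 0.2932]
orientation: [0.0, 0.122, 0.993, 0.0]
force: [-0.2, -0.0, -2.6]
finger_gap: 0.0475
finger_force: 25.0
```

Request:
apply_moves --plan '[0, 0, -0.006, 0, 0, 0, 0, 0, 0, -0.004, 0, 0, 0, 0, 0, 0, -0.002, 0, 0, 0, 0, 0, 0, -0.001, 0, 0, 0, 0, 0, 0, -0.001, 0, 0, 0, 0, 0, 0, 0, 0, 0, 0, 0, 0, 0, 0, 0, 0, 0, 0, 0, 0, 0, 0, 0, 0, 0, 0, 0, 0, 0, 0, 0, 0, 0, 0, 0, 0, 0, 0, 0]'

```text
time: 48.0
ee_pos: [0.4817, -0.0302, 0.2792]
orientation: [0.0, 0.122, 0.993, 0.0]
force: [-1.5, -0.2, 4.9]
finger_gap: 0.0479
finger_force: 25.0
```

Request:
apply_moves --plan '[0, 0, 0, 0, 0, 0, 0.7, 0, 0, 0, 0, 0, 0, 0.88, 0, 0, 0, 0, 0, 0, 0.88, 0, 0, 0, 0, 0, 0, 0.88, 0, 0, 0.02, 0, 0, 0, 0.88, 0, 0, 0.04, 0, 0, 0, 0.88, 0, 0, 0.055, 0, 0, 0, 0.88, 0.003, -0.02, 0, 0, 0, 0, 0.88, 0.007, -0.044, 0, 0, 0, 0, 0.8, 0.007, -0.044, 0, 0, 0, 0, 0.75]'

```text
time: 49.25
ee_pos: [0.4989, -0.1388, 0.394]
orientation: [0.0, 0.121, 0.993, 0.0]
force: [-0.2, 0.3, 0.2]
finger_gap: 0.0664
finger_force: 0.0
```

Request:
apply_moves --plan '[0.007, -0.044, 0, 0, 0, 0, 0.75, 0.007, -0.044, 0, 0, 0, 0, 0.75, 0.007, -0.044, 0, 0, 0, 0, 0.75, 0.006, -0.034, 0, 0, 0, 0, 0.75, 0.0043, -0.0283, 0, 0, 0, 0, 0.75, 0, 0, 0, 0, 0, 0, 0.75, 0, 0, 0, 0, 0, 0, 0.75, 0, 0, -0.02, 0, 0, 0, 0.75, 0, 0, 0, 0, 0, 0, 0.75, 0, 0, 0, 0, 0, 0, 0.75]'

```text
time: 50.5
ee_pos: [0.5303, -0.3317, 0.3743]
orientation: [0.0, 0.122, 0.993, 0.0]
force: [0.2, -1.0, -0.2]
finger_gap: 0.066
finger_force: 0.0
```

Request:
apply_moves --plan '[-0.0003, -0.0005, -0.025, 0, 0, 0, 0.75, 0, 0, -0.03, 0, 0, 0, 0.75, 0, 0, -0.018, 0, 0, 0, 0.75, 0, 0, -0.008, 0, 0, 0, 0.75, 0, 0, 0, 0, 0, 0, 0.75, 0, 0, 0, 0, 0, 0, 0, 0, 0, 0, 0, 0, 0, 0, 0, 0, 0, 0, 0, 0, 0, 0, 0, 0, 0, 0, 0, 0, 0, 0, 0, 0, 0, 0, 0]'

```text
time: 51.75
ee_pos: [0.5297, -0.3328, 0.2929]
orientation: [0.0, 0.122, 0.993, 0.0]
force: [-0.3, 0.5, 0.9]
finger_gap: 0.0268
finger_force: 25.0
```

Request:
apply_moves --plan '[0, 0, 0.02, 0, 0, 0, 0, 0, 0, 0.03, 0, 0, 0, 0, 0, 0, 0.02, 0, 0, 0, 0, -0.001, 0.025, 0, 0, 0, 0, 0, -0.0023, 0.043, 0, 0, 0, 0, 0, -0.0023, 0.043, 0, 0, 0, 0, 0, -0.0023, 0.043, 0, 0, 0, 0, 0, -0.0023, 0.043, 0, 0, 0, 0, 0, -0.0011, 0.0247, 0, 0, 0, 0, 0, 0, 0, 0, 0, 0, 0, 0]'

```text
time: 53.0
ee_pos: [0.5185, -0.1091, 0.3633]
orientation: [0.0, 0.12, 0.993, 0.001]
force: [0.2, 0.2, -2.0]
finger_gap: 0.0263
finger_force: 25.0
```

Request:
apply_moves --plan '[0, 0, 0, 0, 0, 0, 0, 0, 0, -0.02, 0, 0, 0, 0, 0, 0, -0.02, 0, 0, 0, 0, 0, 0, -0.012, 0, 0, 0, 0, 0, 0, 0, 0, 0, 0, 0, 0, 0, 0, 0, 0, 0, 0, 0, 0, 0, 0, 0, 0, 0, 0, 0, 0, 0, 0, 0, 0, 0, 0, 0, 0, 0, 0, 0, 0, 0, 0, 0, 0, 0, 0]'

```text
time: 54.25
ee_pos: [0.5184, -0.1111, 0.3108]
orientation: [0.0, 0.122, 0.993, 0.0]
force: [-0.2, -0.1, -1.8]
finger_gap: 0.0262
finger_force: 25.0
```

Request:
apply_moves --plan '[0.0005, 0.0003, -0.005, 0, 0, 0, 0, 0, 0, -0.003, 0, 0, 0, 0, 0, 0, -0.002, 0, 0, 0, 0, 0, 0, -0.001, 0, 0, 0, 0, 0, 0, -0.001, 0, 0, 0, 0, 0, 0, 0, 0, 0, 0, 0, 0, 0, 0, 0, 0, 0, 0, 0, 0, 0, 0, 0, 0, 0, 0, 0, 0, 0, 0, 0, 0, 0, 0, 0, 0, 0, 0, 0]'

```text
time: 55.5
ee_pos: [0.519, -0.1109, 0.2988]
orientation: [0.0, 0.122, 0.993, -0.0]
force: [-0.8, 0.6, -0.2]
finger_gap: 0.0267
finger_force: 25.0
```

Request:
apply_moves --plan '[0, 0, -0.0005, 0, 0, 0, 0, 0, 0, 0, 0, 0, 0, 0.4, 0, 0, 0, 0, 0, 0, 0.6, 0, 0, 0, 0, 0, 0, 0.75, 0, 0, 0, 0, 0, 0, 0.75, 0, 0, 0.02, 0, 0, 0, 0.75, 0, 0, 0.04, 0, 0, 0, 0.75, 0, 0, 0.05, 0, 0, 0, 0.75, -0.01, 0.03, 0, 0, 0, 0, 0.8, -0.02, 0.05, 0, 0, 0, 0, 0.8]'

```text
time: 56.75
ee_pos: [0.4889, -0.0312, 0.4089]
orientation: [0.001, 0.124, 0.992, -0.0]
force: [0.6, 1.9, 0.5]
finger_gap: 0.0702
finger_force: 0.0
```

Request:
apply_moves --plan '[-0.02, 0.05, 0, 0, 0, 0, 1, -0.02, 0.05, 0, 0, 0, 0, 1, -0.02, 0.05, 0, 0, 0, 0, 1, -0.02, 0.05, 0, 0, 0, 0, 1, -0.02, 0.05, 0, 0, 0, 0, 1, -0.02, 0.05, 0, 0, 0, 0, 1, -0.02, 0.05, 0, 0, 0, 0, 1, -0.02, 0.05, 0, 0, 0, 0, 1, -0.02, 0.05, 0, 0, 0, 0, 1, -0.02, 0.05, 0, 0, 0, 0, 1]'

```text
time: 58.0
ee_pos: [0.2881, 0.4706, 0.4083]
orientation: [0.0, 0.122, 0.993, 0.0]
force: [0.7, 0.2, 0.4]
finger_gap: 0.0883
finger_force: 0.0
```

Request:
apply_moves --plan '[-0.02, 0.05, 0, 0, 0, 0, 1, -0.01, 0.03, 0, 0, 0, 0, 1, 0, 0, 0, 0, 0, 0, 1, 0, 0, 0, 0, 0, 0, 1, 0, 0, 0, 0, 0, 0, 1, 0, 0, 0, 0, 0, 0, 1, 0, 0, 0, 0, 0, 0, 1, 0, 0, 0, 0, 0, 0, 1, 0, 0, 0, 0, 0, 0, 1, 0, 0, 0, 0, 0, 0, 1]'

```text
time: 59.25
ee_pos: [0.2589, 0.5492, 0.4082]
orientation: [-0.0, 0.122, 0.993, -0.0]
force: [0.3, 0.3, 0.9]
finger_gap: 0.0879
finger_force: 0.0
```

```bash
python3 q.py; python3 -c "
from h import *
d=snap('e'); g=lambda i:cv2.LUT(i,(255*(np.arange(256)/255.)**0.6).astype(np.uint8))
a=g(d['top']['color'][145:370,110:410]);b=g(d['scene']['color'][125:345,190:510])
r=lambda i,k:cv2.resize(i,None,fx=k,fy=k,interpolation=2)
a=r(a,1.3);b=r(b,1.3);h=max(len(a),len(b));a=cv2.copyMakeBorder(a,0,h-len(a),0,0,0);b=cv2.copyMakeBorder(b,0,h-len(b),0,0,0)
cv2.imwrite('pics/e2.png',np.hstack([a,b])[:, :800])
cv2.imwrite('pics/e3.png',cv2.resize(g(d['top']['color'][245:370,265:410]),None,fx=4,fy=4,interpolation=2))
"
```

```text
59.25 [0.2589 0.5492 0.4082] [-0.      0.1221  0.9925 -0.    ] yang 75.974837174873 j [-1.4301  0.3825  0.2965  1.6539 -0.1213  1.1234  0.2249] F [0.3496 0.2542 0.9018] 0.08787192123663677 0.0
```

View pics/e2.png

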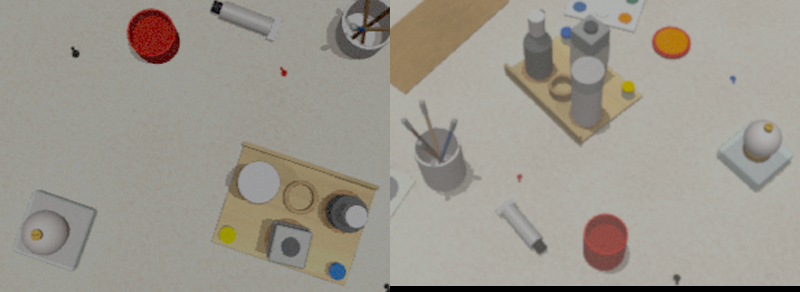

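View pics/e3.png

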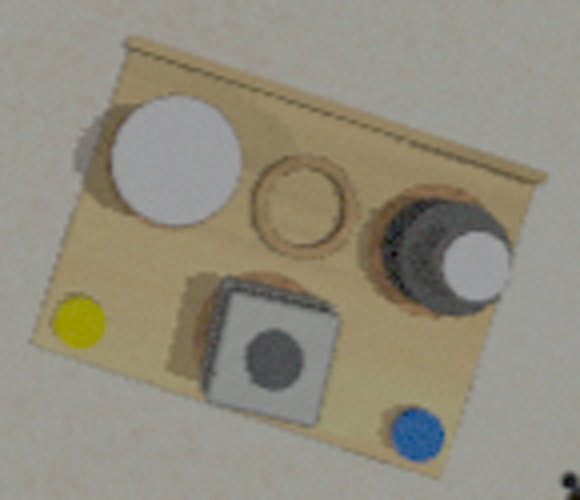

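Final views: jar (176,160), bottle cap (477,266) and tin stopper (275,358) at 4x are within about 1 mm of their first places, all upright. The bauble sits in the stand's ring, and the pot and mug are unmoved. I hand it in.

```bash
python3 -c "
from rig import arm
print(arm.job_done())"
```

```text
the job is handed in; nothing more can be done
None
```

The job is handed in at about 59 s: the bauble is seated in the ring on the glass block, and the jar, bottle and tin are upright on their original rack spots to within about 1 mm.

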